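Lock the board down and index it under the microscope

TASK

A circuit board lies in the carrier at the loading end of the inspection slide and its turn-lock retainer is still open. Squeeze the retainer's two tabs, turn its arm over the edge of the board and let the tabs spring out so that it locks; then push the carrier along the rails until it clicks into the next station, under the microscope, and leave it there. Keep the board in its nest, do not hit the microscope and leave the other things on the bench where they are.

Things in the scene. Friction and masses are not known exactly. Their poses are not given: they have to be found in the camera images.
- station: Fixed aluminium base of the inspection slide, 190 x 600 mm (y -335 to +265 mm), two steel rails along y. Origin on the table, on the microscope's optical axis (middle station); z up. +y is the way the carrier must travel; stations at y -150 (loading end), 0 (middle), +150 mm (far end). A steel index strip at x +76 mm has one 9 mm slot across it per station.
- carrier (a joint): Travel along station +y, m: 0 loading end (start), 0.150 middle station under the microscope, 0.300 far end; stops at -0.004 and 0.304. A ball plunger drops into the index slots: about 10 N pushes it out of a slot, and it draws the carrier in over the last 3 mm. Between slots it slides with 1 to 2 N and stays where left; pushed on beyond a slot it leaves it again.
- push_face (a point): Middle of the rear (-y) face of the carrier's upright push plate, 72 mm above the table; axes as station. Plate 70 mm wide in x, 8 mm thick (on the +y side of this point), from 42 to 87 mm above the table. It stands 162 mm behind (-y of) the nest's middle and 77 mm behind the retainer's axis. The carrier's flat floor runs 6 mm on behind this face, 42 mm above the table.
- nest (a point): On the carrier: middle of the board nest, at the height where the board's underside rests (46 mm above the table); axes as station. Black corner guides 1.5 mm off the board's edges, 4 mm taller than the board.
- board: Loose green circuit board 80 x 100 x 2 mm with components up to 16 mm tall on top, 90 g; origin under its centre, long side along y. At the start it lies in the nest with its axes along the station's.
- retainer (a joint): Turn of the retainer about its upright axis, rad: 0 open (arm clear of the board, pointing to station -x), 1.309 (75 degrees) closed (arm pointing to station +y, foot over the board's edge). Grows clockwise seen from above. Teeth on the tabs lock it at both ends with up to 0.1 rad of play; it turns, with about 0.02 Nm, only while both tabs are squeezed in.
- tabs_mid (a point): On the retainer's axis, midway between its two tabs, 84 mm above the table. Its x axis is the line through the tabs (squeezing line), its y axis points along the arm. Tabs: upright black plates either side of a 10 mm post, each 16 mm wide (in y), 4 mm thick, 58 to 96 mm above the table, 30 mm over their outer faces at rest, 20 mm when fully squeezed.
- retainer_foot (a point): Underside of the black foot at the end of the retainer's steel arm (10 mm wide, top 63 mm above the table), 46 mm from the retainer's axis, 49.5 mm above the table (1.5 mm above the board). The ring collar under the tabs is 42 mm across, its top 56 mm above the table.
- tab_a (a joint): Travel inwards of one tab, m: 0 sprung out, 0.005 fully squeezed. Spring 2 N at rest, 5.6 N fully in. Its tooth is free of the collar beyond 0.0045; in a collar slot the tab springs back to 0, between the slots it stays pressed in at about 0.004.
- tab_b (a joint): The same for the opposite tab.
- microscope: Fixed stereo microscope on a boom stand; origin on the table under its optical axis, same pose as the station. Black ring light 72 mm across with its underside 165 mm above the table, head up to 0.46 m, eyepieces towards station +x; focus block, boom and post on the station's -x, +y side (boom 345 mm above the table, post 385 mm along +y).
- dispenser: Bystander: white solvent dispenser, 64 mm across, 116 mm tall; origin under its centre.
- brush: Bystander: antistatic brush, 170 mm long along its x, 18 mm wide; origin under its middle.
- tweezers: Bystander: steel tweezers, 125 mm long along its x; origin under its middle.
There are look-alikes about, which are no part of the job. There is more than one size of the board; the job needs the middle-sized.

How it is judged:
On the way, in this order (a step that is already met when the one before it is completed fails the run):
1. the retainer is closed over the board and locked, both tabs sprung out, with the carrier still at the loading end (value of joint retainer above 1.19 rad and value of joint each of tab_a, tab_b below 0.002 m and value of joint carrier below 0.02 m), for 0.2 s.
2. the carrier sits in the middle station's detent (value of joint carrier between 0.148 and 0.152 m and value of joint retainer above 1.19 rad), for 0.3 s.
At the end, for the whole second after the job is handed in: The carrier rests in the middle detent (0.150 m, within 2 mm), the retainer is closed (beyond 1.19 rad) with both tabs sprung out (under 2 mm), and the board lies flat in its nest (within 4 mm, not lifted by 2 mm) (all of step 2 and velocity of joint carrier between -0.005 and 0.005 m/s and value of joint each of tab_a, tab_b below 0.002 m and horizontal distance between board and nest below 0.004 m and z of board in the frame of nest below 0.002 m and angle between board's own z axis and vertical below 0.03 rad); the robot touches nothing.
It fails at once if the microscope is hit (contact force between the arm and microscope above 3 N).
It fails at once if the dispenser, brush or tweezers is moved by more than 2 cm (distance of any of dispenser, brush, tweezers from where it was at the start of the episode above 0.02 m).
It also fails if it takes over 58 s, if anything falls off the work surface, if the arm or the gripper's body presses on something with over 40 N, if the wrist force passes 120 N, or if a joint passes its speed limit or range.

ROBOT

A 6-joint arm with a two-finger parallel gripper is mounted at the origin on the work surface. World frame = base frame: x ahead of the robot, y to its left, z up, the work surface at z = 0. Lengths are in m, angles in rad, forces in N, time in s.
With the tool pointing down it reaches from about 0.375 to 0.925 m from the base axis. Payload 5.7 kg.
Tool frame: the origin (TCP) lies at the very end of the fingers, on their centre line; the grasp point (between the pads) lies 19 mm behind it (env.grip_point_offset is the z of the grasp point in the tool frame, in m); z points along the fingers, y is the line along which they close (so a half turn about z gives the same grasp; the last joint's range is limited). The gripper opens to 88 mm and grips with 3 to 60 N. Pads are 20 mm wide; open, the fingers measure 115 mm over their backs; the gripper's body (75 mm by 178 mm) begins 61 mm behind the grasp point.
Start: joints at [1.113, 0.359, 1.51, -0, 1.272, -0.115], TCP at [0.202, 0.565, 0.223] pointing down, gripper open.
Joint ranges: [-2.97, 2.97], [-1.01, 2.36], [0.21, 2.38], [-0.96, 4.11], [0.2, 2.71], [-2.98, 2.98]. Speed limits (rad/s): [2.39, 2.39, 3.14, 3.14, 3.14, 3.14].

INTERFACE

Orientations are given as a rotation vector (axis times angle).
In Python, from rig import read_state, optics, env gives the robot as it stands.
- The arm moves only by the tool drive_tool, never from a script. Its argument "commands" is a list of rows, each an object with "slide": the shift along the tool's x, y, z normalised to -1 to 1, where 1 is 0.15 m, a list of three; "dr": the turn, a rotation vector about the tool's x, y, z normalised to -1 to 1, where 1 is 30 degrees, a list of three; "claw": the closure in counts, from 0 (fully open) to 255 (shut). In form: [{"slide": [dx, dy, dz], "dr": [rx, ry, rz], "claw": claw}, ...]. A call has 1 to 20 rows; each row is the pose to reach, as a shift and turn from the pose commanded when the call began, along the tool's axes at that moment; what a row does not reach only later rows make up. A row lasts 1/8 s, in which the tool goes at most 62.5 mm and 10.7 degrees, less where a joint would pass 70% of its speed; a pose out of reach is approached as far as the arm can. A call with a number of a shift or a turn outside -1 to 1 is refused whole. A call with a gripper value outside its range is refused whole. The fingers move at their own pace and stop on an object; "squeeze" is the grip in N (left out, the last holds). Time passes only in rows, so rows that repeat a pose let the fingers close. It gives the time, the measured TCP pose, the force, the opening and the grip force at its end, in the units of the state.
- read_state(): the state, without advancing time (a new reading comes with each control period).
- optics.camera(name): name is "side" or "top" or "wrist"; returns (picture, depth): 400x640x3 uint8, red, green, blue; 400x640 float32, m along the optical axis (not along the pixel's ray), 0 where there is no reading.
- optics.calibration(name): a dict with "fx", "fy", "cx", "cy" (pixels), "xyz" and "rotation" of the camera in the world. Camera axes: x right, y up, looking along -z (the intrinsics and any distortion apply to the point x, -y, -z); pixel columns grow to the right and rows downward; lengths in m; the calibration is good to about 2 mm. A picture is of the moment at which its call begins: read the wrist's pose just before it. calibration takes no time and is no camera call; for the wrist camera it gives the pose at the moment of the call.
- env.close_job(): hands the job in; it is judged then, once.
The state is a dict: "time_s": time; "joint_pos": joint angles; "joint_vel": joint speeds; "tau": joint torques, N m; "tool_pos": TCP position; "eef_rot": TCP orientation; "wrist_force": force on the tool from outside, world axes, zero at the start; "torque": the same for the moment, N m; "grip_width": finger opening in m; "finger_force": force on a finger pad.
Only numpy, scipy, OpenCV 4.12 (cv2) and the standard library are available. Lean on these libraries where they do the work, as an engineer would, in place of code of your own. Each camera call takes 0.05 s, during which the arm holds its last target. There are 200 camera calls.

## Working session

There is one attempt and no reset: what is moved stays moved. The work goes in short steps, Python scripts to look and compute and a tool call to move; the robot and the scene stay as the last step left them, time stands still between calls to the robot, and variables do not carry over. Pictures are saved under pics/ and viewed, at most 10 in all, crops included, and the job is handed in when it is done.

Besides the shell and the picture viewer there is one more tool, called after "Emit:" as name([rows], argument=value, ...), one row to a line, values as JSON. drive_tool: Moves the arm, as the interface text tells. Its arguments: {"type":"object","properties":{"commands":{"type":"array"},"squeeze":{"type":"number"}},"required":["commands"]}

```bash
ls; mkdir -p pics; python3 - <<'E'
from rig import read_state, optics, env
import cv2, numpy as np
for n in ("top","side"):
    im,d=optics.camera(n); cv2.imwrite(f"pics/{n}0.png",im[...,::-1]); np.save(f"pics/{n}0.npy",d)
    print(n,optics.calibration(n))
s=read_state(); print(s); print(env.grip_point_offset, [a for a in dir(env) if a[0]!='_'])
E
```

```text
pics
top {'fx': 437.7238097877113, 'fy': 437.7238097877113, 'cx': 324.9826453587133, 'cy': 198.9534612115669, 'xyz': array([ 0.31535056, -0.16632599,  1.14305843]), 'rotation': array([ 0.17268453, -0.12749716, -1.58067886])}
side {'fx': 376.67555562620635, 'fy': 376.67555562620635, 'cx': 316.707140785027, 'cy': 199.09126214408545, 'xyz': array([ 0.20864022, -0.62566086,  0.61264377]), 'rotation': array([ 0.80694704, -0.25016965, -0.55006877])}
{'time_s': 0.1, 'joint_pos': array([ 1.11292589e+00,  3.59402420e-01,  1.51132919e+00, -4.78542059e-06,
        1.27251094e+00, -1.15122055e-01]), 'joint_vel': array([-0.00270687,  0.0002643 , -0.00133652,  0.00217025,  0.00012566,
       -0.0014086 ]), 'tau': array([-8.39780150e-04, -5.16356707e+01, -2.71408528e+01,  6.75812666e-02,
        2.76081118e-02, -5.43415706e-05]), 'tool_pos': array([0.20138654, 0.56452307, 0.22190996]), 'eef_rot': array([-5.35675315e-01, -3.09511687e+00,  2.48768103e-03]), 'wrist_force': array([1.15801384, 0.13133709, 0.09784316]), 'torque': array([ 0.00825138,  0.07419705, -0.05506242]), 'finger_force': 0.0, 'grip_width': 0.0878481408768201}
-0.0187 ['IKError', 'close_job', 'grip_point_offset']
```

View pics/top0.png

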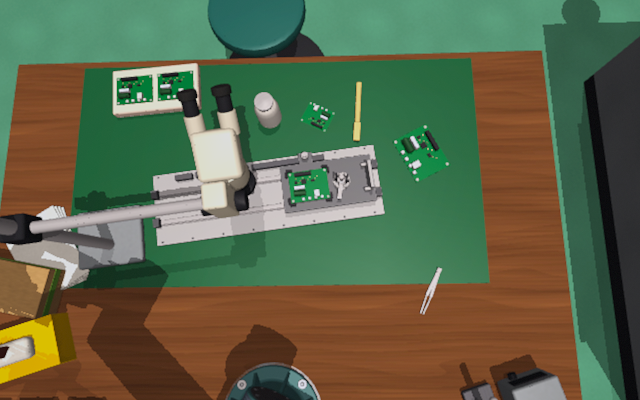

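View pics/side0.png

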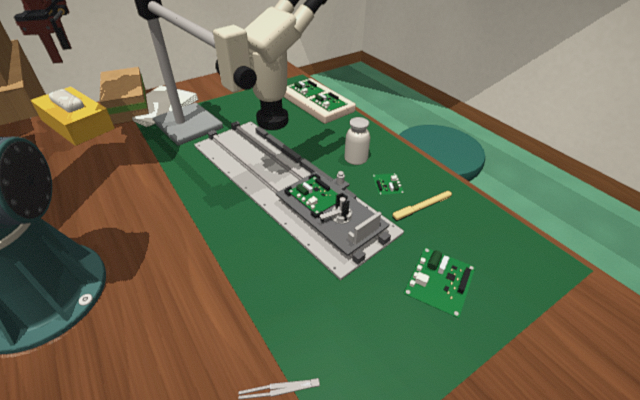

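Top view candidates: board in the nest (309,184), with the retainer beside it at (341,184). Look-alikes are the large loose board (421,152), the small loose board (318,116) and the tray boards (134,90) and (176,85). I choose the one in the carrier on the rails. The push plate is at (370,176), the microscope at (220,170), dispenser (266,110), brush (358,112) and tweezers (431,290).

```bash
cat > h.py <<'E'
from rig import read_state, optics, env
import cv2, numpy as np
from scipy.spatial.transform import Rotation as R
def cloud(d,c):
    v,u=np.mgrid[:d.shape[0],:d.shape[1]]
    p=np.stack([(u-c['cx'])/c['fx']*d,-(v-c['cy'])/c['fy']*d,-d],-1)
    return p@R.from_rotvec(c['rotation']).as_matrix().T+c['xyz']
def ray(u,v,c,z):
    r=R.from_rotvec(c['rotation']).as_matrix()@np.array([(u-c['cx'])/c['fx'],-(v-c['cy'])/c['fy'],-1])
    return c['xyz']+r*(z-c['xyz'][2])/r[2]
E
python3 - <<'E'
from h import *
c=optics.calibration("top"); d=np.load("pics/top0.npy"); im=cv2.imread("pics/top0.png")
P=cloud(d,c)
hsv=cv2.cvtColor(im,cv2.COLOR_BGR2HSV)
# push plate top: z>0.075 near right end
roi=np.zeros(d.shape,bool); roi[140:215,278:385]=1
z=P[...,2]
print("table z",np.median(z[230:270,300:450]))
m=roi&(z>0.078)&(z<0.1); n,l,st,ce=cv2.connectedComponentsWithStats(m.astype(np.uint8))
for i in range(1,n):
    if st[i,4]>5: q=P[l==i]; print("hi",st[i],ce[i].round(1),q.mean(0).round(4),q.min(0).round(3),q.max(0).round(3))
g=roi&(hsv[...,0]>45)&(hsv[...,0]<85)&(hsv[...,1]>120)&(z>0.04)
r=cv2.minAreaRect(np.argwhere(g)[:,::-1].astype(np.float32)); print("board rect",r)
for b in cv2.boxPoints(r): print(ray(*b,c,0.048).round(4))
# base edges: fit light area
for uv in [(153,177),(375,146),(384,213),(158,245)]:
    print(uv,ray(*uv,c,0.02).round(4), P[uv[1]+ (5 if uv[1]<180 else -5),uv[0]+(5 if uv[0]<200 else -5)].round(4))
cr=im[130:225,270:390]; cv2.imwrite("pics/c1.png",cv2.resize(cr,None,fx=6,fy=6,interpolation=cv2.INTER_CUBIC))
E
```

```text
table z 0.00083745564922999
hi [367 159   7  28  98] [369.8 172.9] [ 0.5838 -0.2492  0.0856] [ 0.55  -0.257  0.078] [ 0.62  -0.243  0.091]
hi [335 172   2   8  15] [335.5 175.7] [ 0.5761 -0.1641  0.0936] [ 0.569 -0.165  0.083] [ 0.585 -0.163  0.1  ]
hi [345 173   3   8  14] [346.  176.7] [ 0.5732 -0.1898  0.0933] [ 0.566 -0.192  0.087] [ 0.582 -0.187  0.099]
hi [339 174   4   6  18] [340.6 176.3] [ 0.5754 -0.1766  0.0899] [ 0.571 -0.18   0.078] [ 0.582 -0.173  0.095]
board rect ((331.7579650878906, 174.78330993652344), (91.82737731933594, 63.10967254638672), 4.969740867614746)
[ 0.5205 -0.0295  0.048 ]
[ 0.6881 -0.043   0.048 ]
[ 0.6611 -0.2814  0.048 ]
[ 0.4959 -0.2616  0.048 ]
(153, 177) [0.6006 0.3236 0.02  ] [0.5878 0.3114 0.015 ]
(375, 146) [ 0.6739 -0.2706  0.02  ] [ 0.6631 -0.2575  0.011 ]
(384, 213) [ 0.4927 -0.2876  0.02  ] [ 0.5076 -0.2761  0.0109]
(158, 245) [0.4189 0.2991 0.02  ] [0.4329 0.2915 0.0081]
```

View pics/c1.png

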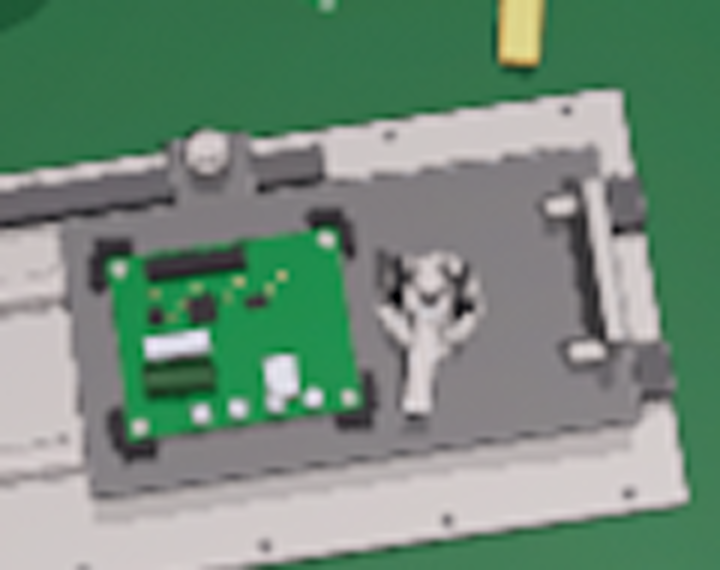

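The crop confirms the choice: retainer post at crop (430,280), arm pointing down to its foot at (415,410), i.e. open. The push plate is at (605,260), and the board sits in its black corner guides. Next I check the boom and post against the approach path.

```bash
python3 - <<'E'
from h import *
c=optics.calibration("top"); d=np.load("pics/top0.npy"); P=cloud(d,c)
for uv in [(153,177),(375,146),(384,213),(158,245)]: print(uv,ray(*uv,c,0.011).round(4))
for n in("top","side"):
    c=optics.calibration(n); Q=cloud(np.load(f"pics/{n}0.npy"),c).reshape(-1,3)
    Q=Q[(Q[:,2]>0.12)&(Q[:,2]<0.6)&(Q[:,0]>0.15)&(Q[:,0]<0.9)&(Q[:,1]>-.3)&(Q[:,1]<0.5)]
    for a in range(-15,70,5):
        A=np.degrees(np.arctan2(Q[:,1],Q[:,0])); s=Q[abs(A-a)<2.5]
        if len(s)>5:
            r=np.hypot(s[:,0],s[:,1]); i=np.argsort(r)[3]; print(n,a,"rmin",r[i].round(3),"at",s[i].round(3))
E
```

```text
(153, 177) [0.6029 0.3276 0.011 ]
(375, 146) [ 0.6768 -0.2714  0.011 ]
(384, 213) [ 0.4942 -0.2886  0.011 ]
(158, 245) [0.4197 0.3028 0.011 ]
top 0 rmin 0.461 at [0.461 0.012 0.302]
top 5 rmin 0.454 at [0.451 0.046 0.35 ]
top 10 rmin 0.454 at [0.449 0.061 0.316]
top 15 rmin 0.465 at [0.452 0.112 0.344]
top 20 rmin 0.471 at [0.449 0.143 0.351]
top 25 rmin 0.481 at [0.443 0.188 0.346]
top 30 rmin 0.495 at [0.436 0.233 0.345]
top 35 rmin 0.514 at [0.433 0.276 0.349]
top 40 rmin 0.538 at [0.425 0.329 0.344]
top 45 rmin 0.569 at [0.403 0.401 0.366]
top 50 rmin 0.589 at [0.397 0.435 0.357]
side 0 rmin 0.456 at [0.456 0.018 0.304]
side 5 rmin 0.449 at [0.446 0.058 0.307]
side 10 rmin 0.449 at [0.445 0.059 0.281]
side 15 rmin 0.461 at [0.449 0.104 0.345]
side 20 rmin 0.467 at [0.445 0.143 0.341]
side 25 rmin 0.477 at [0.44  0.184 0.343]
side 30 rmin 0.491 at [0.433 0.23  0.348]
side 35 rmin 0.509 at [0.429 0.274 0.343]
side 40 rmin 0.533 at [0.42  0.329 0.348]
side 45 rmin 0.564 at [0.415 0.381 0.34 ]
side 50 rmin 0.585 at [0.394 0.433 0.324]
side 65 rmin 0.51 at [0.196 0.47  0.337]
```

Emit:
drive_tool([
  {"slide":[0,-0.2,-0.5],"dr":[0,0,-0.2],"claw":0},
  {"slide":[0,-0.6,-0.9],"dr":[0,0,-0.39],"claw":0},
  {"slide":[0,-1,-1],"dr":[0,0,-0.39],"claw":0},
  {"slide":[0,-1,-1],"dr":[0,0,-0.39],"claw":0},
  {"slide":[0,-1,-1],"dr":[0,0,-0.39],"claw":0},
])

```text
time_s: 0.72
tool_pos: [0.1508, 0.4228, 0.3741]
eef_rot: [0.218, 3.133, 0.004]
wrist_force: [1.3, 0.7, -0.4]
grip_width: 0.0875
finger_force: 0.0
```

Emit:
drive_tool([
  {"slide":[-0.2,-0.15,-0.33],"dr":[0,0,0],"claw":0},
  {"slide":[-0.6,-0.4,-0.33],"dr":[0,0,0],"claw":0},
  {"slide":[-1,-0.62,-0.33],"dr":[0,0,0],"claw":0},
  {"slide":[-1,-0.62,-0.33],"dr":[0,0,0],"claw":0},
])

```text
time_s: 1.23
tool_pos: [0.2899, 0.3096, 0.4211]
eef_rot: [-0.225, -3.133, 0.002]
wrist_force: [-0.4, 0.1, -0.8]
grip_width: 0.0878
finger_force: 0.0
```

Emit:
drive_tool([
  {"slide":[-0.3,-0.32,0],"dr":[0,0,0],"claw":0},
  {"slide":[-0.6,-0.65,0],"dr":[0,0,0],"claw":0},
  {"slide":[-0.75,-0.84,0],"dr":[0,0,0],"claw":0},
  {"slide":[-0.75,-0.84,0],"dr":[0,0,0],"claw":0},
])

```text
time_s: 1.72
tool_pos: [0.3825, 0.1695, 0.4211]
eef_rot: [-0.224, -3.132, 0.001]
wrist_force: [0.4, 1.1, 0.4]
grip_width: 0.0881
finger_force: 0.0
```

Emit:
drive_tool([
  {"slide":[-0.13,-0.35,0],"dr":[0,0,0],"claw":0},
  {"slide":[-0.27,-0.75,0],"dr":[0,0,0],"claw":0},
  {"slide":[-0.33,-0.9,0],"dr":[0,0,0],"claw":0},
  {"slide":[-0.33,-0.9,0],"dr":[0,0,0],"claw":0},
])

```text
time_s: 2.22
tool_pos: [0.4118, 0.0304, 0.4215]
eef_rot: [-0.22, -3.133, -0.001]
wrist_force: [0.4, 0.1, -0.5]
grip_width: 0.0878
finger_force: 0.0
```

Emit:
drive_tool([
  {"slide":[-0.13,-0.35,0],"dr":[0,0,0],"claw":0},
  {"slide":[-0.25,-0.75,0],"dr":[0,0,0],"claw":0},
  {"slide":[-0.29,-0.87,0],"dr":[0,0,0],"claw":0},
  {"slide":[-0.29,-0.87,0],"dr":[0,0,0],"claw":0},
])

```text
time_s: 2.72
tool_pos: [0.4368, -0.1041, 0.4217]
eef_rot: [-0.218, -3.133, -0.002]
wrist_force: [0.1, 0.8, -1.2]
grip_width: 0.0878
finger_force: 0.0
```

Emit:
drive_tool([
  {"slide":[-0.1,-0.3,0],"dr":[0,0,0],"claw":0},
  {"slide":[-0.5,-0.36,0],"dr":[0,0,0],"claw":0},
  {"slide":[-0.9,-0.36,0.1],"dr":[0,0,0],"claw":0},
  {"slide":[-0.98,-0.36,0.5],"dr":[0,0,0],"claw":0},
  {"slide":[-0.98,-0.36,0.9],"dr":[0,0,0],"claw":0},
  {"slide":[-0.98,-0.36,1],"dr":[0,0,0],"claw":0},
  {"slide":[-0.98,-0.36,1],"dr":[0,0,0],"claw":0},
])

```text
time_s: 3.6
tool_pos: [0.5747, -0.1772, 0.2727]
eef_rot: [-0.215, -3.134, -0.001]
wrist_force: [-0.6, -1.2, -0.0]
grip_width: 0.088
finger_force: 0.0
```

```bash
python3 - <<'E'
from h import *
c=optics.calibration("wrist"); im,d=optics.camera("wrist"); cv2.imwrite("pics/w1.png",im[...,::-1]); np.save("pics/w1.npy",d); np.save("pics/w1c.npy",c,allow_pickle=True)
s=read_state(); print(s['tool_pos'],s['eef_rot'],s['joint_pos'].round(2)); print(c)
E
```

```text
[ 0.57566259 -0.178081    0.27429263] [ 2.15648694e-01  3.13170360e+00 -9.24050496e-04] [-0.41  0.32  1.44  0.    1.38 -1.85]
{'fx': 301.2463040339315, 'fy': 301.2463040339315, 'cx': 319.4230894954107, 'cy': 201.0763691318811, 'xyz': array([ 0.50108563, -0.16519301,  0.43438817]), 'rotation': array([-0.22593242, -0.19718993,  1.42524084])}
```

View pics/w1.png

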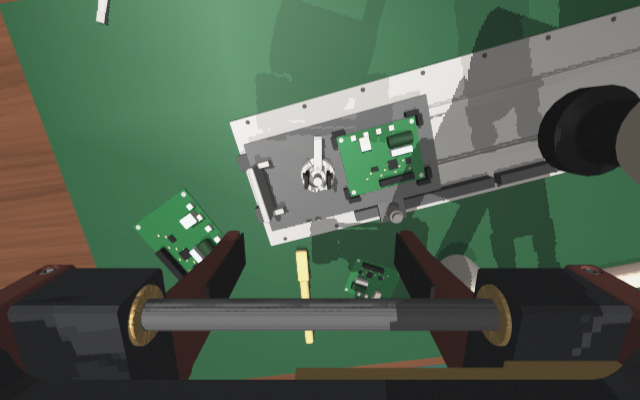

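The wrist view shows the retainer axis at about (317,178), arm pointing up in the image to (318,140), board at (382,155), push plate at (262,190) and brush at (303,270).

```bash
python3 - <<'E'
from h import *
c=np.load("pics/w1c.npy",allow_pickle=True).item(); d=np.load("pics/w1.npy"); im=cv2.imread("pics/w1.png"); P=cloud(d,c); z=P[...,2]
roi=np.zeros(d.shape,bool); roi[120:230,235:345]=1
for lo,hi in((.08,.105),(.05,.066)):
  m=roi&(z>lo)&(z<hi); n,l,st,ce=cv2.connectedComponentsWithStats(m.astype(np.uint8))
  for i in range(1,n):
    if st[i,4]>8: q=P[l==i]; print(lo,st[i],ce[i].round(1),q.mean(0).round(4),np.median(q,0).round(4),q.min(0).round(3),q.max(0).round(3))
cv2.imwrite("pics/c2.png",cv2.resize(im[130:210,270:390],None,fx=6,fy=6,interpolation=cv2.INTER_CUBIC))
E
```

```text
0.08 [247 167  24  56 429] [258.7 194.5] [ 0.5809 -0.2492  0.086 ] [ 0.5807 -0.2491  0.0864] [ 0.547 -0.258  0.08 ] [ 0.616 -0.242  0.089]
0.08 [304 173   5  16  66] [306.2 180.5] [ 0.57   -0.19    0.0931] [ 0.5694 -0.1898  0.0949] [ 0.563 -0.193  0.08 ] [ 0.578 -0.187  0.098]
0.08 [327 173   4  16  62] [328.5 180.7] [ 0.5735 -0.1645  0.0941] [ 0.5732 -0.1645  0.0954] [ 0.567 -0.167  0.08 ] [ 0.582 -0.162  0.097]
0.08 [314 176   8  10  69] [317.4 180.6] [ 0.5724 -0.1773  0.0904] [ 0.5722 -0.1773  0.0914] [ 0.568 -0.182  0.081] [ 0.578 -0.173  0.093]
0.05 [331 130  14  19 120] [336.2 137.4] [ 0.5292 -0.148   0.0519] [ 0.5269 -0.1495  0.0519] [ 0.521 -0.155  0.05 ] [ 0.542 -0.137  0.054]
0.05 [309 136  25  47 461] [319.3 160.3] [ 0.5535 -0.1725  0.0614] [ 0.5567 -0.1725  0.0625] [ 0.523 -0.189  0.052] [ 0.58  -0.157  0.065]
0.05 [253 161  32  55 289] [268.1 188.4] [ 0.581  -0.2423  0.0584] [ 0.5813 -0.2439  0.0593] [ 0.546 -0.256  0.05 ] [ 0.616 -0.228  0.066]
0.05 [302 161  10  17  64] [306.2 167.8] [ 0.5613 -0.1904  0.0554] [ 0.5606 -0.1903  0.0557] [ 0.554 -0.196  0.05 ] [ 0.573 -0.184  0.06 ]
0.05 [331 179   3   6  13] [331.7 181.2] [ 0.5829 -0.1605  0.0552] [ 0.5827 -0.1604  0.0554] [ 0.58  -0.162  0.052] [ 0.586 -0.159  0.057]
0.05 [308 184  10   8  48] [312.7 188.1] [ 0.5887 -0.1859  0.0553] [ 0.5888 -0.186   0.0556] [ 0.582 -0.192  0.051] [ 0.593 -0.18   0.057]
0.05 [324 184   3   6  13] [325.2 186.4] [ 0.5886 -0.1696  0.0549] [ 0.5881 -0.1696  0.0551] [ 0.586 -0.171  0.052] [ 0.592 -0.168  0.057]
```

View pics/c2.png

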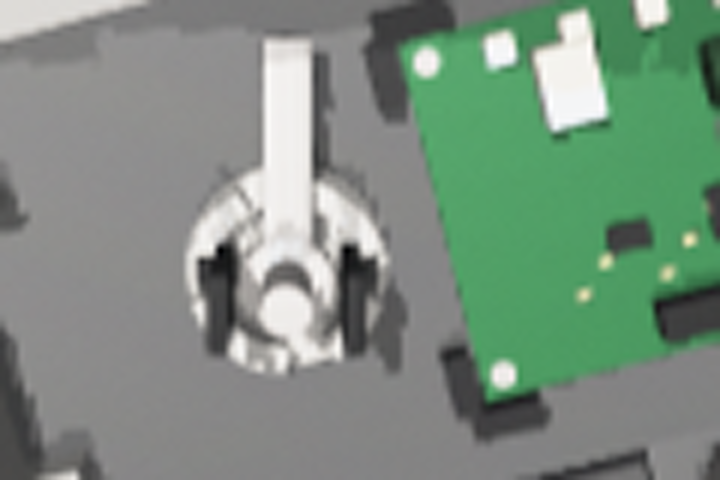

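Emit:
drive_tool([
  {"slide":[0.02,0,0.3],"dr":[0,0,0],"claw":0},
  {"slide":[0.02,0,0.6],"dr":[0,0,0],"claw":0},
  {"slide":[0.02,0,0.9],"dr":[0,0,0],"claw":0},
  {"slide":[0.02,0,1],"dr":[0,0,0],"claw":0},
  {"slide":[0.02,0,1],"dr":[0,0,0],"claw":0},
])

```text
time_s: 4.28
tool_pos: [0.5726, -0.1789, 0.1236]
eef_rot: [0.218, 3.133, -0.001]
wrist_force: [0.6, 0.2, 0.1]
grip_width: 0.088
finger_force: 0.0
```

Emit:
drive_tool([
  {"slide":[0,0,0.2],"dr":[0,0,0],"claw":0},
  {"slide":[0,0,0.37],"dr":[0,0,0],"claw":0},
  {"slide":[0,0,0.37],"dr":[0,0,0],"claw":0},
  {"slide":[0,0,0.37],"dr":[0,0,0],"claw":0},
])

```text
time_s: 4.78
tool_pos: [0.5733, -0.1793, 0.069]
eef_rot: [0.217, 3.131, -0.002]
wrist_force: [0.1, -0.5, 0.3]
grip_width: 0.0881
finger_force: 0.0
```

Emit:
drive_tool([
  {"slide":[0,0.01,0.02],"dr":[0,0,0],"claw":120},
  {"slide":[0,0.01,0.02],"dr":[0,0,0],"claw":160},
  {"slide":[0,0.01,0.02],"dr":[0,0,0],"claw":220},
  {"slide":[0,0.01,0.02],"dr":[0,0,0],"claw":255},
  {"slide":[0,0.01,0.02],"dr":[0,0,0],"claw":255},
  {"slide":[0,0.01,0.02],"dr":[0,0,0],"claw":255},
  {"slide":[0,0.01,0.02],"dr":[0,0,0],"claw":255},
  {"slide":[0,0.01,0.02],"dr":[0,0,0],"claw":255},
], squeeze=14)

```text
time_s: 5.78
tool_pos: [0.5715, -0.1785, 0.0638]
eef_rot: [-0.217, -3.134, 0.003]
wrist_force: [-2.4, -5.3, 0.5]
grip_width: 0.0189
finger_force: 14.0
```

Emit:
drive_tool([
  {"slide":[0,-0.01,0],"dr":[0,0,0.2],"claw":255},
  {"slide":[0,-0.01,0],"dr":[0,0,0.4],"claw":255},
  {"slide":[0,-0.01,0],"dr":[0,0,0.6],"claw":255},
  {"slide":[0,-0.01,0],"dr":[0,0,0.8],"claw":255},
  {"slide":[0,-0.01,0],"dr":[0,0,1],"claw":255},
  {"slide":[0,-0.01,0],"dr":[0,0,1],"claw":255},
  {"slide":[0,-0.01,0],"dr":[0,0,1],"claw":255},
])

```text
time_s: 6.65
tool_pos: [0.5717, -0.1784, 0.0638]
eef_rot: [1.018, 2.972, 0.0]
wrist_force: [0.8, 1.4, 0.0]
grip_width: 0.0192
finger_force: 14.0
```

```bash
python3 - <<'E'
from h import *
s=read_state(); print(s['wrist_force'],s['torque'],s['tool_pos'],s['joint_pos'].round(2),s['grip_width'])
print(np.degrees(R.from_rotvec(s['eef_rot']).as_euler('ZYX')))
E
```

```text
[0.76513887 1.42771011 0.01261534] [ 0.08253283 -0.06655339 -0.04375778] [ 0.57171589 -0.17843453  0.06375032] [-0.42  0.54  1.67  0.    0.94 -1.33] 0.019204996600597546
[1.42164181e+02 7.17523608e-03 1.79985005e+02]
```

Emit:
drive_tool([
  {"slide":[0,0,0],"dr":[0,0,0.2],"claw":255},
  {"slide":[0,0,0],"dr":[0,0,0.4],"claw":255},
  {"slide":[0,0,0],"dr":[0,0,0.6],"claw":255},
  {"slide":[0,0,0],"dr":[0,0,0.8],"claw":255},
  {"slide":[0,0,0],"dr":[0,0,1],"claw":255},
  {"slide":[0,0,0],"dr":[0,0,1],"claw":255},
  {"slide":[0,0,0],"dr":[0,0,1],"claw":255},
])

```text
time_s: 7.52
tool_pos: [0.5722, -0.1783, 0.0638]
eef_rot: [1.752, 2.607, 0.001]
wrist_force: [3.7, 3.2, -0.6]
grip_width: 0.0191
finger_force: 14.0
```

Emit:
drive_tool([
  {"slide":[0,0,0],"dr":[0,0,0.2],"claw":255},
  {"slide":[0,0,0],"dr":[0,0,0.4],"claw":255},
  {"slide":[0,0,0],"dr":[0,0,0.5],"claw":255},
  {"slide":[0,0,0],"dr":[0,0,0.5],"claw":255},
  {"slide":[0,0,0],"dr":[0,0,0.5],"claw":255},
])

```text
time_s: 8.15
tool_pos: [0.5725, -0.1782, 0.0638]
eef_rot: [2.078, 2.355, 0.002]
wrist_force: [3.9, 3.1, -1.6]
grip_width: 0.0191
finger_force: 14.0
```

```bash
python3 - <<'E'
from h import *
s=read_state(); print(s['wrist_force'],s['torque'],s['tool_pos'],s['joint_pos'].round(2),s['grip_width'])
print(np.degrees(R.from_rotvec(s['eef_rot']).as_euler('ZYX')))
E
```

```text
[ 3.88666208  3.08137318 -1.58450815] [ 0.62266408 -0.73209584 -0.03584159] [ 0.57253787 -0.17821242  0.063783  ] [-0.42  0.54  1.67  0.    0.94 -0.54] 0.019069230449304187
[ 9.71610113e+01 -6.60187567e-03  1.79900430e+02]
```

Emit:
drive_tool([
  {"slide":[0,0,0],"dr":[0,0,0],"claw":180},
  {"slide":[0,0,0],"dr":[0,0,0],"claw":110},
  {"slide":[0,0,0],"dr":[0,0,0],"claw":110},
  {"slide":[0,0,0],"dr":[0,0,0],"claw":110},
  {"slide":[0,0,-0.3],"dr":[0,0,0],"claw":110},
  {"slide":[0,0,-0.7],"dr":[0,0,0],"claw":110},
  {"slide":[0,0,-1],"dr":[0,0,0],"claw":110},
  {"slide":[0,0,-1],"dr":[0,0,0],"claw":110},
  {"slide":[0,0,-1],"dr":[0,0,0],"claw":110},
])

```text
time_s: 9.28
tool_pos: [0.5708, -0.1784, 0.2129]
eef_rot: [-2.08, -2.353, 0.001]
wrist_force: [0.2, 0.1, -0.5]
grip_width: 0.05
finger_force: 0.0
```

```bash
python3 - <<'E'
from h import *
c=optics.calibration("wrist"); im,d=optics.camera("wrist"); im=im[...,::-1].copy()
s=read_state(); print(s['tool_pos'],s['grip_width'])
P=cloud(d,c); z=P[...,2]
roi=(abs(P[...,0]-.58)<.06)&(P[...,1]>-.28)&(P[...,1]<-.1)
for lo,hi in((.08,.105),(.058,.066)):
  m=roi&(z>lo)&(z<hi); n,l,st,ce=cv2.connectedComponentsWithStats(m.astype(np.uint8))
  for i in range(1,n):
    if st[i,4]>15: q=P[l==i]; print(lo,st[i],ce[i].round(1),q.mean(0).round(4),q.min(0).round(3),q.max(0).round(3))
ti,td=optics.camera("top"); ti=ti[...,::-1]
a=cv2.resize(ti[130:225,270:390],(480,380),interpolation=cv2.INTER_CUBIC); b=cv2.resize(im,(320,200))
cv2.imwrite("pics/w2.png",im)
E
```

```text
[ 0.57033682 -0.17823284  0.21214798] 0.050006177495544056
0.08 [306 187   5  19  91] [308. 196.] [ 0.5598 -0.1778  0.0941] [ 0.557 -0.187  0.082] [ 0.563 -0.171  0.097]
0.08 [333 187   5  19  93] [335.  196.1] [ 0.5856 -0.1746  0.0941] [ 0.583 -0.184  0.082] [ 0.589 -0.168  0.097]
0.08 [317 190  10  13 107] [321.5 195.7] [ 0.5729 -0.1769  0.0903] [ 0.568 -0.183  0.08 ] [ 0.578 -0.173  0.094]
0.08 [289 256  66  10 586] [321.4 261. ] [ 0.5819 -0.2489  0.0856] [ 0.548 -0.257  0.08 ] [ 0.616 -0.242  0.089]
0.058 [290 120  16  12 147] [297.4 125.5] [ 0.5404 -0.1149  0.059 ] [ 0.532 -0.121  0.058] [ 0.549 -0.109  0.06 ]
0.058 [313 143  18  54 531] [321.5 168.8] [ 0.5702 -0.1555  0.0627] [ 0.562 -0.186  0.06 ] [ 0.582 -0.128  0.065]
0.058 [308 182   4  12  16] [310.4 186.3] [ 0.5609 -0.1751  0.0638] [ 0.558 -0.182  0.058] [ 0.562 -0.171  0.066]
0.058 [291 237  62  15 293] [322.2 246.4] [ 0.5822 -0.2432  0.0611] [ 0.546 -0.252  0.058] [ 0.616 -0.228  0.066]
```

View pics/w2.png

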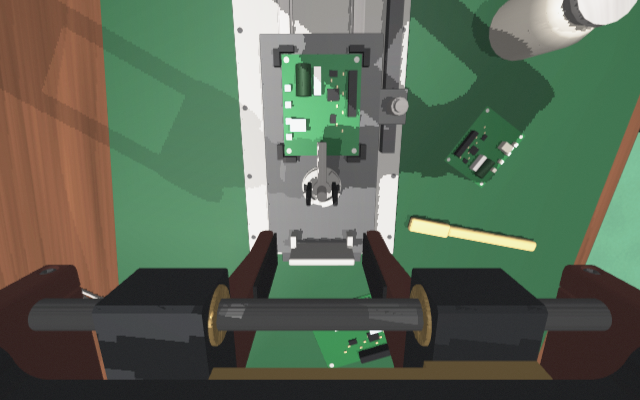

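The wrist view shows the arm pointing to +y with its foot at (322,143) over the board edge. The tabs at (308,196) and (335,196) are 26 mm apart centre to centre, so they are sprung out and the retainer is locked. Next I check the microscope's clearance on the push.

```bash
python3 - <<'E'
from h import *
a=np.radians(7.1); u=np.array([-np.sin(a),np.cos(a)]); w=np.array([np.cos(a),np.sin(a)])
o=np.array([.5725,-.177])+.235*u; print("origin",o)
for n in("top","side"):
    Q=cloud(np.load(f"pics/{n}0.npy"),optics.calibration(n)).reshape(-1,3)
    x=(Q[:,:2]-o)@w; y=(Q[:,:2]-o)@u
    for lo in np.arange(.14,.5,.04):
        m=(Q[:,2]>lo)&(Q[:,2]<lo+.04)&(abs(x)<.12)&(abs(y)<.15)
        if m.sum()>10: print(n,lo.round(2),"ymin",np.sort(y[m])[3].round(3),"x",x[m].min().round(3),x[m].max().round(3))
E
```

```text
origin [0.54345365 0.05619801]
top 0.14 ymin -0.036 x -0.029 0.017
top 0.18 ymin -0.036 x -0.028 0.027
top 0.22 ymin -0.036 x -0.033 0.01
top 0.26 ymin -0.039 x -0.093 0.01
top 0.3 ymin -0.043 x -0.093 0.018
top 0.34 ymin -0.048 x -0.093 0.071
top 0.38 ymin -0.048 x -0.091 0.119
top 0.42 ymin -0.048 x 0.092 0.12
side 0.14 ymin -0.039 x -0.038 0.02
side 0.18 ymin -0.039 x -0.038 0.033
side 0.22 ymin -0.04 x -0.038 0.023
side 0.26 ymin -0.043 x -0.097 0.024
side 0.3 ymin -0.046 x -0.097 0.026
side 0.34 ymin -0.051 x -0.097 0.078
side 0.38 ymin -0.051 x -0.092 0.119
```

Emit:
drive_tool([
  {"slide":[-0.25,0.01,0],"dr":[0,0,0],"claw":255},
  {"slide":[-0.6,0.01,0],"dr":[0,0,0],"claw":255},
  {"slide":[-0.74,0.01,0],"dr":[0,0,0],"claw":255},
  {"slide":[-0.74,0.01,0.2],"dr":[0,0,0],"claw":255},
  {"slide":[-0.74,0.01,0.6],"dr":[0,0,0],"claw":255},
  {"slide":[-0.74,0.01,0.9],"dr":[0,0,0],"claw":255},
  {"slide":[-0.74,0.01,1],"dr":[0,0,0],"claw":255},
  {"slide":[-0.74,0.01,1],"dr":[0,0,0],"claw":255},
])

```text
time_s: 10.38
tool_pos: [0.5861, -0.2878, 0.0628]
eef_rot: [-2.079, -2.352, 0.001]
wrist_force: [0.4, 0.5, 0.4]
grip_width: 0.0005
finger_force: 0.0
```

Emit:
drive_tool([
  {"slide":[0.07,0,0],"dr":[0,0,0],"claw":255},
  {"slide":[0.12,0,0],"dr":[0,0,0],"claw":255},
  {"slide":[0.14,0,0],"dr":[0,0,0],"claw":255},
  {"slide":[0.15,0,0],"dr":[0,0,0],"claw":255},
  {"slide":[0.16,0,0],"dr":[0,0,0],"claw":255},
  {"slide":[0.17,0,0],"dr":[0,0,0],"claw":255},
  {"slide":[0.17,0,0],"dr":[0,0,0],"claw":255},
])

```text
time_s: 11.25
tool_pos: [0.5846, -0.2661, 0.0647]
eef_rot: [2.077, 2.351, -0.003]
wrist_force: [-1.1, -7.4, 3.1]
grip_width: 0.0005
finger_force: 3.8
```

Emit:
drive_tool([
  {"slide":[0.02,0,0],"dr":[0,0,0],"claw":255},
  {"slide":[0.04,0,0],"dr":[0,0,0],"claw":255},
  {"slide":[0.07,0,0],"dr":[0,0,0],"claw":255},
  {"slide":[0.1,0,0],"dr":[0,0,0],"claw":255},
  {"slide":[0.15,0,0],"dr":[0,0,0],"claw":255},
  {"slide":[0.2,0,0],"dr":[0,0,0],"claw":255},
  {"slide":[0.25,0,0],"dr":[0,0,0],"claw":255},
  {"slide":[0.3,0,0],"dr":[0,0,0],"claw":255},
  {"slide":[0.35,0,0],"dr":[0,0,0],"claw":255},
  {"slide":[0.4,0,0],"dr":[0,0,0],"claw":255},
  {"slide":[0.45,0,0],"dr":[0,0,0],"claw":255},
  {"slide":[0.5,0,0],"dr":[0,0,0],"claw":255},
  {"slide":[0.55,0,0],"dr":[0,0,0],"claw":255},
  {"slide":[0.6,0,0],"dr":[0,0,0],"claw":255},
  {"slide":[0.65,0,0],"dr":[0,0,0],"claw":255},
  {"slide":[0.7,0,0],"dr":[0,0,0],"claw":255},
  {"slide":[0.75,0,0],"dr":[0,0,0],"claw":255},
  {"slide":[0.8,0,0],"dr":[0,0,0],"claw":255},
  {"slide":[0.83,0,0],"dr":[0,0,0],"claw":255},
  {"slide":[0.83,0,0],"dr":[0,0,0],"claw":255},
])

```text
time_s: 13.75
tool_pos: [0.5668, -0.1384, 0.0632]
eef_rot: [-2.078, -2.352, 0.001]
wrist_force: [0.2, -0.1, 0.6]
grip_width: 0.0005
finger_force: 0.0
```

```bash
cat > m.py <<'E'
from h import *
a=np.radians(7.1); u=np.array([-np.sin(a),np.cos(a)]); w=np.array([np.cos(a),np.sin(a)]); o=np.array([.5725,-.177])+.235*u
for n in ("wrist","wrist","top"):
    c=optics.calibration(n); im,d=optics.camera(n); P=cloud(d,c); Q=P[...,:2]-o; x=Q@w; y=Q@u; z=P[...,2]
    m=(abs(x)<.02)&(abs(y+.085+.0)<.035)&(z>.08)&(z<.1)&(y<-.05)
    q=y[m]; print(n,"tabs/post y",m.sum(), q.mean().round(4) if m.sum() else None,"carrier",(q.mean()+.235).round(4) if m.sum() else None)
    mb=(abs(x)<.06)&(abs(y)<.12)&(z>.046)&(z<.0665)&(cv2.cvtColor(im,cv2.COLOR_RGB2HSV)[...,0]//20==3)
    if mb.sum()>50: print("  green x,y,z",np.median(x[mb]).round(4),(y[mb].min()+y[mb].max())/2,np.median(z[mb]).round(4))
    cv2.imwrite(f"pics/m_{n}.png",im[...,::-1])
s=read_state(); print(s['tool_pos'],"tcp y",((s['tool_pos'][:2]-o)@u).round(4),s['wrist_force'].round(1),s['time_s'])
E
python3 m.py
```

```text
wrist tabs/post y 1635 -0.106 carrier 0.129
  green x,y,z -0.0056 -0.08764403483941158 0.0477
wrist tabs/post y 1652 -0.106 carrier 0.129
  green x,y,z -0.0047 -0.08750104372816428 0.0477
top tabs/post y 15 -0.1075 carrier 0.1275
[ 0.56713218 -0.13908621  0.06317729] tcp y -0.1967 [ 0.  -0.   0.2] 13.9
```

Emit:
drive_tool([
  {"slide":[0.03,0,0],"dr":[0,0,0],"claw":255},
  {"slide":[0.06,0,0],"dr":[0,0,0],"claw":255},
  {"slide":[0.08,0,0],"dr":[0,0,0],"claw":255},
  {"slide":[0.1,0,0],"dr":[0,0,0],"claw":255},
  {"slide":[0.11,0,0],"dr":[0,0,0],"claw":255},
  {"slide":[0.12,0,0],"dr":[0,0,0],"claw":255},
  {"slide":[0.13,0,0],"dr":[0,0,0],"claw":255},
  {"slide":[0.13,0,0],"dr":[0,0,0],"claw":255},
])

```text
time_s: 14.9
tool_pos: [0.566, -0.1201, 0.0637]
eef_rot: [2.08, 2.354, 0.0]
wrist_force: [-0.4, -0.2, 0.1]
grip_width: 0.0006
finger_force: 0.0
```

```bash
python3 m.py
```

```text
wrist tabs/post y 1665 -0.0859 carrier 0.1491
  green x,y,z -0.0056 -0.06695198742384274 0.0476
wrist tabs/post y 1669 -0.0859 carrier 0.1491
  green x,y,z 0.0049 -0.06752672680701136 0.0476
top tabs/post y 21 -0.0863 carrier 0.1487
[ 0.56593238 -0.12031687  0.06368562] tcp y -0.1779 [-0.6 -0.4 -0. ] 15.05
```

Emit:
drive_tool([
  {"slide":[0.01,0,0],"dr":[0,0,0],"claw":255},
  {"slide":[0.02,0,0],"dr":[0,0,0],"claw":255},
  {"slide":[0.025,0,0],"dr":[0,0,0],"claw":255},
  {"slide":[0.025,0,0],"dr":[0,0,0],"claw":255},
])

```text
time_s: 15.55
tool_pos: [0.5655, -0.1177, 0.0637]
eef_rot: [2.079, 2.353, -0.002]
wrist_force: [-0.1, -5.5, -0.8]
grip_width: 0.0004
finger_force: 2.6
```

```bash
python3 m.py
```

```text
wrist tabs/post y 1625 -0.0855 carrier 0.1495
  green x,y,z -0.0048 -0.06669180743071768 0.0476
wrist tabs/post y 1620 -0.0855 carrier 0.1495
  green x,y,z -0.0048 -0.06568798651075446 0.0476
top tabs/post y 21 -0.0855 carrier 0.1495
[ 0.56555444 -0.1176962   0.06368361] tcp y -0.1753 [-0.8 -5.2 -1.4] 15.7
```

The plate resists with 5.5 N without moving on, so the carrier is in the detent. Backing off.

Emit:
drive_tool([
  {"slide":[-0.05,0,0],"dr":[0,0,0],"claw":255},
  {"slide":[-0.3,0,0],"dr":[0,0,0],"claw":255},
  {"slide":[-0.6,0,-0.1],"dr":[0,0,0],"claw":255},
  {"slide":[-0.8,0,-0.5],"dr":[0,0,0],"claw":255},
  {"slide":[-0.8,0,-0.8],"dr":[0,0,0],"claw":255},
  {"slide":[-0.8,0,-0.8],"dr":[0,0,0],"claw":255},
  {"slide":[-0.8,0,-0.8],"dr":[0,0,0],"claw":255},
])

```text
time_s: 16.58
tool_pos: [0.5796, -0.2353, 0.1832]
eef_rot: [-2.08, -2.353, -0.0]
wrist_force: [-0.3, -0.3, -0.1]
grip_width: 0.0004
finger_force: 0.0
```

```bash
python3 m.py; python3 - <<'E'
import cv2,numpy as np
a=cv2.imread("pics/m_wrist.png"); b=cv2.imread("pics/m_top.png")[40:320,120:480]
cv2.imwrite("pics/fin.png",np.vstack([cv2.resize(a,(450,281)),cv2.resize(b,(450,310))]))
E
```

```text
wrist tabs/post y 0 None carrier None
wrist tabs/post y 0 None carrier None
top tabs/post y 0 None carrier None
  green x,y,z 0.0113 -0.017021607552274297 0.0482
[ 0.57901135 -0.23474114  0.18183661] tcp y -0.2931 [-0.3 -0.1  0.6] 16.725
```

View pics/fin.png

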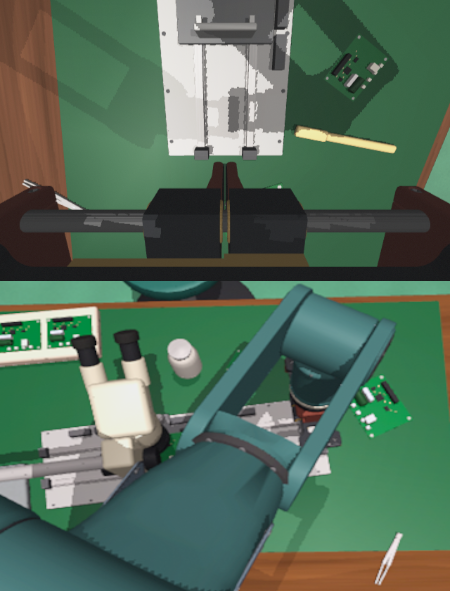

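The picture shows the push plate at (225,25) and the gripper clear of it. Brush, dispenser and tweezers are in place. I measure the plate once more, and hand in if it agrees.

```bash
python3 - <<'E'
from h import *
a=np.radians(7.1); u=np.array([-np.sin(a),np.cos(a)]); w=np.array([np.cos(a),np.sin(a)]); o=np.array([.5725,-.177])+.235*u
c=optics.calibration("wrist"); im,d=optics.camera("wrist"); P=cloud(d,c)
y=(P[...,:2]-o)@u; x=(P[...,:2]-o)@w; m=(P[...,2]>.08)&(P[...,2]<.095)&(abs(x)<.03)&(y>-.2)&(y<-.12)
# same quantity at carrier 0: plate mean (0.5819,-0.2489)
y0=(np.array([.5819,-.2489])-o)@u; v=y[m].mean()-y0; print("carrier",v.round(4),m.sum())
if abs(v-.15)<.003: print(env.close_job())
E
```

```text
carrier 0.1479 1001
the job is handed in; nothing more can be done
None
```

I locked the retainer over the board, pushed the carrier into the middle station's detent, backed the arm off and handed the job in. The push plate resisted with about 5 N at 149.5 mm, and the last camera check before hand-in read 148 mm, at the edge of the 2 mm tolerance; no verdict was shown.

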